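Fetch the back bangle off the peg and load it on the mandrel

ROBOT

A 7-joint arm with a two-finger parallel gripper is mounted at the origin on a cart in front of the work surface, level with it; the furniture and walls round the work are solid. World frame = base frame: x ahead of the robot, y to its left, z up, the work surface at z = 0. Lengths are in m, angles in rad, forces in N, time in s.
With the tool pointing down it reaches from about 0.425 to 0.8 m from the base axis. Payload 8.3 kg.
Tool frame: the origin (TCP) lies on the mounting face of the last link; the fingertips stand 173 mm ahead of it and the grasp point (between the pads) lies manip.hold_point_z ahead of it (manip.hold_point_z is the distance from the TCP to the grasp point, in m); z points along the fingers, y is the line along which they close (so a half turn about z gives the same grasp; the last joint's range is limited). The gripper opens to 85 mm and grips with 20 to 120 N. Pads are 22 mm wide; open, the fingers measure 114 mm over their backs; the gripper's body (76 mm by 85 mm) begins 54 mm behind the grasp point. The pads swing forward as they close: fully open they stand 13 mm farther back than shut.
Start: joints at [1.096, 0.383, 0.016, 1.37, -0.006, 1.388, -0.046], TCP at [0.25, -0.573, 0.405] pointing down, gripper open.
Joint ranges: [-2.95, 2.95], [-0.25, 2.06], [-1.52, 1.56], [0.18, 2.33], [-1.44, 4.58], [0.02, 2.06], [-3.01, 3.01]. Speed limits (rad/s): [2.39, 2.39, 3.01, 3.01, 3.14, 3.14, 3.14].

INTERFACE

Orientations are given as [roll, pitch, yaw] about the fixed x, y, z axes, in that order (R = Rz(yaw) Ry(pitch) Rx(roll)).
In Python, from bench import manip gives the robot as it stands.
- The arm moves only by the tool arm_command, never from a script. Its argument "deltas" is a list of rows, each an object with "hand": the opening, from 0 (shut) to 1 (fully open); "slide": the shift along the world's x, y, z in mm, a list of three; "twist": the turn about the world's z in rad. A call has 1 to 5 rows; each row is the pose to reach, as a shift and turn from the pose commanded when the call began; what a row does not reach only later rows make up. A row lasts 1/10 s, in which the tool goes at most 50 mm and 8.59 degrees, less where a joint would pass 70% of its speed; a pose out of reach is approached as far as the arm can. A call with a gripper value outside its range is refused whole. The fingers move at their own pace and stop on an object; "grip_force" is the grip in N (left out, the last holds). Time passes only in rows, so rows that repeat a pose let the fingers close. It gives the time, the measured TCP pose, the force, the opening and the grip force at its end, in the units of the state.
- manip.get_state(): the state, without advancing time (a new reading comes with each control period).
- manip.camera(name): name is "side" or "top"; returns a dict with "image" (400x640x3 uint8, blue, green, red), "intrinsics" (3x3 intrinsics, pixels), "k1" (the pictures are not rectified: a ray, as slopes to the right and down, at radius r is drawn at 1 + k1 r^2 times it, then the intrinsics apply), "rvec" (rotation vector, rad) and "tvec" (3), from world to camera coordinates, as OpenCV has them. Camera axes: x right, y down, z forward; pixel columns grow to the right and rows downward; lengths in m; the calibration is good to about 2 mm. A picture is of the moment at which its call begins. There is no depth.
- manip.sign_off(): hands the job in; it is judged then, once.
The state is a dict: "t": time; "joint_pos": joint angles; "dq": joint speeds; "joint_torque": joint torques, N m; "ee_pos": TCP position; "eef_rot": TCP orientation; "wrist_force": force on the tool from outside, world axes, zero at the start; "wrist_torque": the same for the moment, N m; "finger_gap": finger opening in m; "grasp_force": force on a finger pad.
Only numpy, scipy, OpenCV 4.12 (cv2) and the standard library are available. Lean on these libraries where they do the work, as an engineer would, in place of code of your own. Each camera call takes 0.05 s, during which the arm holds its last target. There are 200 camera calls.

TASK

The widest of the three brass bangles, which hangs at the back of its peg, is next for truing: hang the two others that are in front of it on the spare peg, then slide the wide one about half-way along the bracelet mandrel and leave it hanging there. After that hang the other two back on the peg they came from, each at its old place, so that the spare peg is free again; do not let any bangle fall, and leave the flux bottle, the charcoal block and the steel bench block where they stand.

Things in the scene. Friction and masses are not known exactly. Their poses are not given: they have to be found in the camera images.
- wide_bangle: Wide plain brass bangle: smooth flat band 26 mm wide, outside diameter 52 mm, 120 g, loose. At the start it hangs rearmost on the full peg, about 40 mm from the post axis. Origin: centre of the 44 mm bore; x along the bore, which lies along the peg. Hanging on a peg, its origin is 194 mm above the worktop.
- ribbed_bangle: Brass bangle 16 mm wide, a raised rib along each edge, outside diameter 52 mm, 80 g, loose. At the start it hangs in front of the wide one, about 78 or 112 mm from the post axis (it may have swapped with the slim one). Its old place is where it starts. Origin: centre of the 44 mm bore; x along the bore, which lies along the peg. Hanging on a peg, its origin is 194 mm above the worktop.
- slim_bangle: Slim brass bangle, band 8 mm wide, outside diameter 52 mm, 45 g, loose. At the start it hangs in front of the wide one, about 78 or 112 mm from the post axis (it may have swapped with the ribbed one). Its old place is where it starts. Origin: centre of the 44 mm bore; x along the bore, which lies along the peg. Hanging on a peg, its origin is 194 mm above the worktop.
- full_stand: Stand with the three bangles: round steel foot, post 15 mm thick and one level peg, a bar 14 mm wide and 8 mm thick (underside 207, top 215 mm above the worktop), running from the post along the stand's own -x, roughly to the robot, to its free end 142 mm from the post axis, where a 5 mm nib turns up to 220 mm. Fixed. Origin: post axis at worktop height, z up.
- spare_stand: Stand with the empty spare peg: round steel foot, post 15 mm thick and one level peg, a bar 14 mm wide and 8 mm thick (underside 207, top 215 mm above the worktop), running from the post along the stand's own -x, roughly to the robot, to its free end 142 mm from the post axis, where a 5 mm nib turns up to 220 mm. Fixed. Origin: post axis at worktop height, z up.
- mandrel: Round tapered steel mandrel held level in a grey cast holder. Its axis is 205 mm above the worktop and runs along the holder's own -x, from 33 mm diameter at the 50 mm collar (front face 14 mm from the column axis) to 26 mm near the nose (142 mm). A bangle hanging half-way (about 75 mm) has its origin about 198 mm above the worktop. Fixed. Origin: column axis at worktop height, z up.
- flux_bottle: White dropper bottle with a red tip, 41 mm in diameter, 111 mm tall, standing on the worktop near the stands; a bystander. Origin: centre of its underside.
- charcoal_block: Black charcoal soldering block, 48 x 70 x 28 mm, lying on the worktop near the stands; a bystander. Origin: centre of its underside.
- bench_block: Bright square steel bench block, 64 x 64 x 16 mm, lying on the worktop near the stands; a bystander. Origin: centre of its underside.
- torch_hose: The gas hose of the torch, a fixed obstacle that arches up at the front left edge of the worktop, at x 0.12 to 0.21, y 0.22 to 0.30, up to z = 0.25. An arm with a wide shoulder must not swing its shoulder into it: such an arm can stay turned to the right and lean the tool (a bangle can be gripped across any diameter). Origin: under the worktop, of no use.
Mind the look-alikes: they are no part of the job. Leave any orange look-alike of the wide_bangle alone.

How it is judged:
By the outcome, as a careful person would: the job done as asked, in the order asked, and still so for the second after the job is handed in, with the robot touching nothing.
It also fails if it takes over 128 s, if anything falls off the work surface, if the arm or the gripper's body presses on something with over 40 N, if the wrist force passes 120 N, or if a joint passes its speed limit or range.

## Working session

There is one attempt and no reset: what is moved stays moved. The work goes in short steps, Python scripts to look and compute and a tool call to move; the robot and the scene stay as the last step left them, time stands still between calls to the robot, and variables do not carry over. Pictures are saved under pics/ and viewed, at most 14 in all, crops included, and the job is handed in when it is done.

Besides the shell and the picture viewer there is one more tool, called after "Emit:" as name([rows], argument=value, ...), one row to a line, values as JSON. arm_command: Moves the arm, as the interface text tells. Its arguments: {"type":"object","properties":{"deltas":{"type":"array","items":{"type":"object","properties":{"hand":{"type":"number"},"slide":{"type":"array","items":{"type":"number"}},"twist":{"type":"number"}}}},"grip_force":{"type":"number"}},"required":["deltas"]}

```bash
ls; mkdir -p pics
cat > h.py <<'E'
import numpy as np, cv2
from bench import manip
def cam(n):
    c=manip.camera(n); c['R']=cv2.Rodrigues(np.array(c['rvec'],float))[0]; c['t']=np.array(c['tvec'],float).ravel(); c['K']=np.array(c['intrinsics'],float); return c
def ray(c,uv):
    K=c['K']; d=np.array([(uv[0]-K[0,2])/K[0,0],(uv[1]-K[1,2])/K[1,1]]); s=d.copy()
    for _ in range(30): s=d/(1+c['k1']*(s@s))
    v=c['R'].T@np.array([s[0],s[1],1]); return -c['R'].T@c['t'], v/np.linalg.norm(v)
def onz(c,uv,z):
    o,v=ray(c,uv); return o+v*(z-o[2])/v[2]
def proj(c,p):
    q=c['R']@np.array(p,float)+c['t']; s=q[:2]/q[2]; s=s*(1+c['k1']*(s@s)); return c['K'][:2,:2]@s+c['K'][:2,2]
def tri(c1,u1,c2,u2):
    o1,v1=ray(c1,u1);o2,v2=ray(c2,u2)
    s=np.linalg.lstsq(np.stack([v1,-v2],1),o2-o1,rcond=None)[0]
    a,b=o1+v1*s[0],o2+v2*s[1]; return (a+b)/2,np.linalg.norm(a-b)
E
python3 - <<'E'
from h import *
np.set_printoptions(precision=3,suppress=True)
for n in('side','top'):
    c=cam(n); cv2.imwrite(f'pics/{n}0.png',c['image']); print(n,-c['R'].T@c['t'],c['R'][2],c['K'][0,0],c['k1'])
print(manip.hold_point_z, manip.get_state())
E
```

```text
pics
side [0.137 0.593 1.275] [ 0.231 -0.494 -0.838] 492.19588502316014 -0.09953074970701058
top [ 0.326 -0.354  1.265] [ 0.131  0.073 -0.989] 405.82276088699757 0.023480911410525336
0.1547 {'t': 0.1, 'joint_pos': array([ 1.096,  0.384,  0.016,  1.371, -0.006,  1.388, -0.047]), 'dq': array([ 0.   , -0.001,  0.001, -0.002,  0.   ,  0.001, -0.   ]), 'joint_torque': array([  0.003, -62.914,   0.847, -37.275,   0.017,   0.011,  -0.   ]), 'ee_pos': array([ 0.25 , -0.573,  0.404]), 'eef_rot': array([-3.14 ,  0.   ,  0.412]), 'wrist_force': array([0.107, 0.265, 0.869]), 'wrist_torque': array([-0.019,  0.013, -0.003]), 'grasp_force': 0.0, 'finger_gap': 0.08533441195119748}
```

View pics/side0.png

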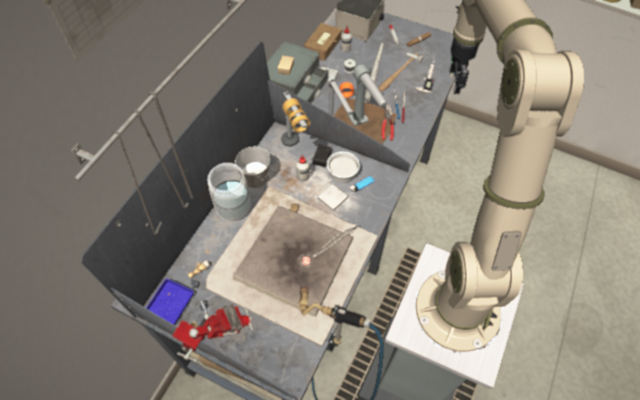

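View pics/top0.png

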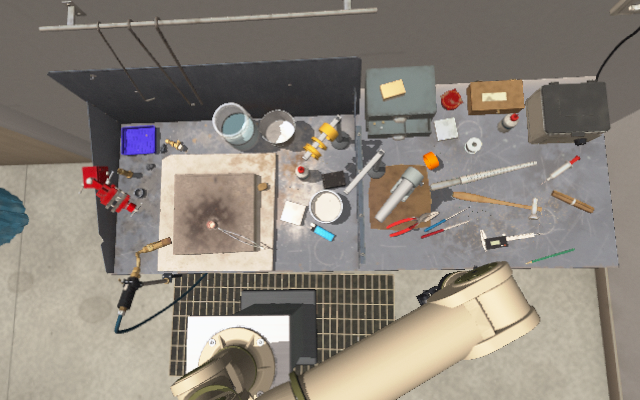

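Run:
```python
from h import *
a=cv2.imread('pics/top0.png')[100:250,270:470]; cv2.imwrite('pics/c1.png',cv2.resize(a,None,fx=4,fy=4,interpolation=cv2.INTER_CUBIC))
a=cv2.imread('pics/side0.png')[50:200,260:460]; cv2.imwrite('pics/c2.png',cv2.resize(a,None,fx=4,fy=4,interpolation=cv2.INTER_CUBIC))
```

```text
(no output)
```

View pics/c1.png

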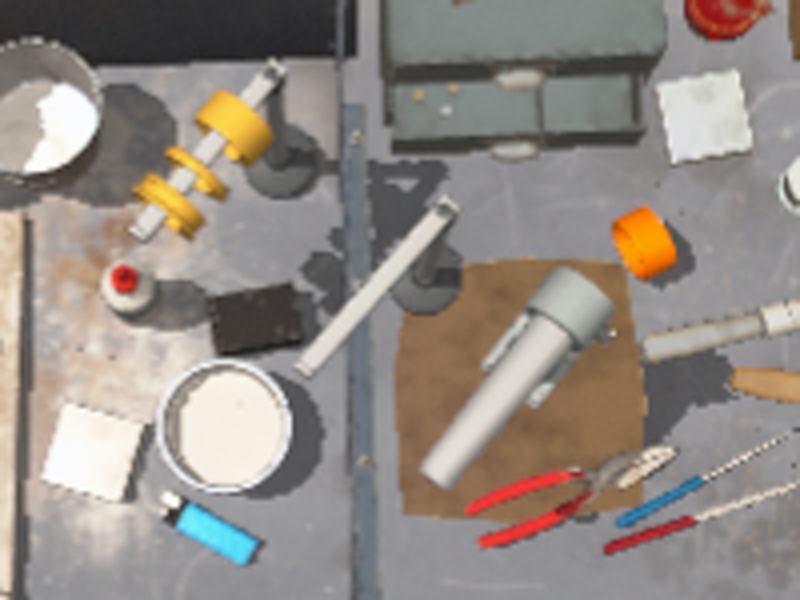

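View pics/c2.png

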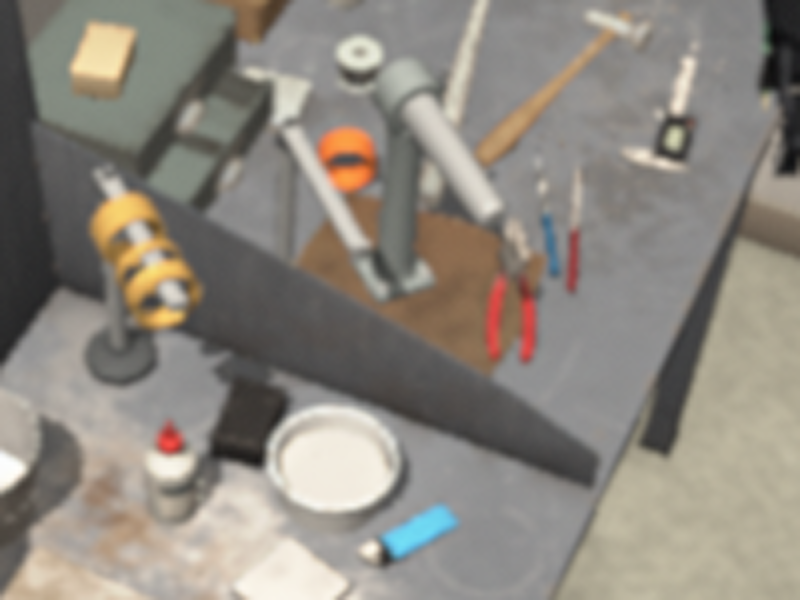

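Run:
```python
from h import *
np.set_printoptions(precision=4,suppress=True)
T=cam('top');S=cam('side')
t=lambda x,y:((x+.5)/4-.5+270,(y+.5)/4-.5+100)
s=lambda x,y:((x+.5)/4-.5+260,(y+.5)/4-.5+50)
for n,p,z in [('full post',(275,68),.215),('full nib',(142,232),.22),('spare post',(445,203),.215),('spare nib',(303,370),.22),
 ('mand nose',(437,475),.205),('collar front',(550,325),.215),('collar back',(585,285),.215),('orange',(640,240),.026),
 ('wide top',(240,122),.22),('slim top',(197,172),.22),('rib top',(170,205),.22)]:
    print(n,onz(T,t(*p),z))
for n,a,b in [('full nib',(142,232),(172,296)),('spare nib',(303,370),(372,262)),('mand nose',(437,475),(490,212)),('full post',(275,68),(103,172)),('spare post',(445,203),(290,100))]:
    print('tri',n,tri(T,t(*a),S,s(*b)))
# partition top edge: near end, top view
for a,b in [((365,590),(597,465))]: print('part', tri(T,t(*a),S,s(*b)))
# partition top line in side: back (40,125) front (597,465)
o,v=ray(S,s(40,125)); 
for z in(.1,.15,.2,.25,.3): print(z,onz(S,s(40,125),z),onz(S,s(300,285),z),onz(S,s(597,465),z), 'top', onz(T,t(350,120),z),onz(T,t(365,460),z))
# yellow
h=cv2.cvtColor(T['image'],cv2.COLOR_BGR2HSV); m=cv2.inRange(h,(18,120,120),(32,255,255)); n,l,st,ce=cv2.connectedComponentsWithStats(m)
print([(st[i],ce[i]) for i in range(1,n) if st[i,4]>15])
```

```text
full post [ 0.695  -0.3303  0.215 ]
full nib [ 0.5847 -0.2398  0.22  ]
spare post [ 0.5982 -0.4397  0.215 ]
spare nib [ 0.4891 -0.3439  0.22  ]
mand nose [ 0.4199 -0.4288  0.205 ]
collar front [ 0.5147 -0.5041  0.215 ]
collar back [ 0.5402 -0.5276  0.215 ]
orange [ 0.6124 -0.6018  0.026 ]
wide top [ 0.6572 -0.3063  0.22  ]
slim top [ 0.6241 -0.2771  0.22  ]
rib top [ 0.6023 -0.2587  0.22  ]
tri full nib (array([ 0.5882, -0.2389,  0.2175]), np.float64(0.005613078822600606))
tri spare nib (array([ 0.4864, -0.3447,  0.2034]), np.float64(0.010718861563823479))
tri mand nose (array([ 0.4205, -0.4286,  0.2063]), np.float64(0.0015479080347733595))
tri full post (array([ 0.6961, -0.3302,  0.2133]), np.float64(0.0008687169816389422))
tri spare post (array([ 0.592 , -0.4377,  0.2396]), np.float64(0.00039860242752199243))
part (array([ 0.3205, -0.3887,  0.0117]), np.float64(0.06015130433380351))
0.1 [ 0.8312 -0.4545  0.1   ] [ 0.5556 -0.3871  0.1   ] [ 0.2798 -0.3235  0.1   ] top [ 0.6933 -0.382   0.1   ] [ 0.4412 -0.3854  0.1   ]
0.15 [ 0.8016 -0.41    0.15  ] [ 0.5377 -0.3454  0.15  ] [ 0.273
[... 180 characters left out ...]
.2   ] [ 0.4313 -0.3827  0.2   ]
0.25 [ 0.7425 -0.3208  0.25  ] [ 0.5021 -0.262   0.25  ] [ 0.2616 -0.2065  0.25  ] top [ 0.646  -0.3784  0.25  ] [ 0.4264 -0.3814  0.25  ]
0.3 [ 0.7129 -0.2763  0.3   ] [ 0.4842 -0.2203  0.3   ] [ 0.2555 -0.1676  0.3   ] top [ 0.6302 -0.3772  0.3   ] [ 0.4214 -0.38    0.3   ]
[(array([319, 123,  19,  17, 191], dtype=int32), array([328.3403, 130.9895])), (array([311, 137,  16,  13,  65], dtype=int32), array([318.8923, 142.6615])), (array([303, 143,  18,  16, 121], dtype=int32), array([311.9091, 150.6033])), (array([425, 156,  13,  10,  76], dtype=int32), array([430.7368, 160.0395])), (array([131, 268,   7,   8,  22], dtype=int32), array([134.1818, 271.8182]))]
```

Run:
```python
from h import *
np.set_printoptions(precision=4,suppress=True)
T=cam('top')
t=lambda x,y:((x+.5)/4-.5+270,(y+.5)/4-.5+100)
a,b=onz(T,t(437,478),.205),onz(T,t(550,331),.205); d=(a-b)/np.linalg.norm(a-b); print(a,b,d,np.linalg.norm(a-b))
F=10;x0,y0=296,108
im=cv2.resize(T['image'][y0:y0+60,x0:x0+80],None,fx=F,fy=F,interpolation=cv2.INTER_CUBIC)
nib=np.array([.585,-.240,0]);u=np.array([-.773,.634,0]);P=nib-u*.142;w=np.array([.634,.773,0])
def ring(im,c,r,col):
    pts=[]
    for k in np.linspace(-.6*np.pi,.6*np.pi,41)[:]:
        q=proj(T,c+r*(np.cos(k)*np.array([0,0,1])+np.sin(k)*w)); pts.append(((q-[x0,y0]+.5)*F))
    cv2.polylines(im,[np.int32(pts)],False,col,1)
for s,h in((.040,.013),(.078,.004),(.112,.008)):
    for e in(-h,h): ring(im,P+u*(s+e)+[0,0,.194],.026,(255,0,0))
for s,z in((0,.215),(.142,.22)): 
    q=proj(T,P+u*s+[0,0,z]); cv2.circle(im,tuple(np.int32((q-[x0,y0]+.5)*F)),4,(0,0,255),1)
cv2.imwrite('pics/c3.png',im)
```

```text
[ 0.4179 -0.4287  0.205 ] [ 0.5125 -0.5053  0.205 ] [-0.7769  0.6297  0.    ] 0.12168561375763637
```

View pics/c3.png

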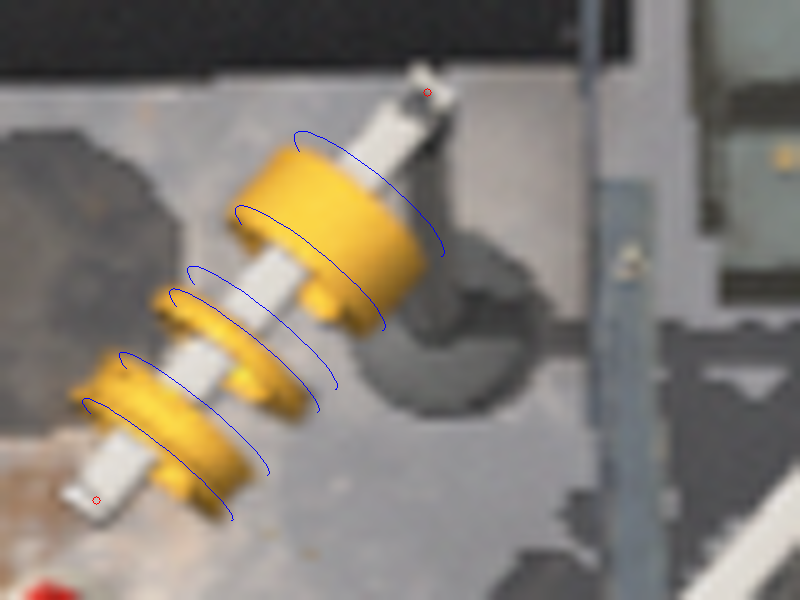

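Emit:
arm_command([
  {"hand": 1, "slide": [0, 0, 50], "twist": -0.12},
  {"hand": 1, "slide": [0, 40, 60], "twist": -0.27},
  {"hand": 1, "slide": [0, 70, 60], "twist": -0.42},
  {"hand": 1, "slide": [30, 100, 60], "twist": -0.56},
  {"hand": 1, "slide": [60, 130, 60], "twist": -0.7},
])

```text
t: 0.75
ee_pos: [0.3098, -0.4419, 0.4651]
eef_rot: [3.141, -0.001, -0.296]
wrist_force: [0.9, -0.0, 0.5]
finger_gap: 0.0856
grasp_force: 0.0
```

Top crop: front to back, the ribbed bangle (two ribs, px ~311,151), slim (319,143), wide brass (328,131). Look-alike: orange ring at (431,160) lying on the worktop — not on the peg, wrong colour, so the brass one at (328,131) is meant.

Emit:
arm_command([
  {"hand": 1, "slide": [40, 26, 0], "twist": -0.1},
  {"hand": 1, "slide": [80, 52, 0], "twist": -0.2},
  {"hand": 1, "slide": [120, 77, 0], "twist": -0.3},
  {"hand": 1, "slide": [160, 102, 0], "twist": -0.4},
  {"hand": 1, "slide": [200, 127, 0], "twist": -0.4},
])

```text
t: 1.25
ee_pos: [0.5115, -0.3145, 0.4648]
eef_rot: [-3.142, -0.0, -0.692]
wrist_force: [0.7, -1.2, 0.2]
finger_gap: 0.0849
grasp_force: 0.0
```

Emit:
arm_command([
  {"hand": 1, "slide": [40, 25, 0]},
  {"hand": 1, "slide": [80, 50, 0]},
  {"hand": 1, "slide": [96, 59, 0]},
  {"hand": 1, "slide": [96, 59, 0]},
  {"hand": 1, "slide": [96, 59, 0]},
])

```text
invalid input at $.deltas[0]: expected keys hand, slide, twist
```

Run:
```python
from h import *
np.set_printoptions(precision=4,suppress=True)
s=manip.get_state();print(s['ee_pos'],s['eef_rot'],s['joint_pos'])
T=cam('top');S=cam('side')
a=cv2.resize(T['image'][80:230,240:440],(500,375),interpolation=cv2.INTER_CUBIC);b=cv2.resize(S['image'][70:190,240:400],(500,375),interpolation=cv2.INTER_CUBIC)
cv2.imwrite('pics/d1.png',cv2.resize(np.hstack([a,b]),(800,300)))
```

```text
[ 0.5115 -0.3145  0.4648] [-3.1415 -0.0003 -0.6918] [ 0.5579  0.3139 -0.0799  1.3318  0.0247  1.4965 -1.7825]
```

View pics/d1.png

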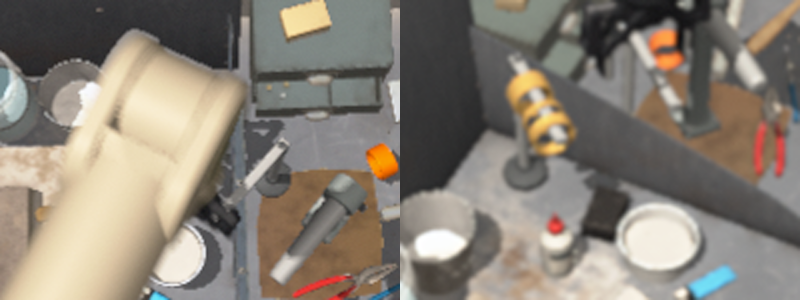

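The top view is blocked by the wrist; the side view shows bangles still on the peg (crop ~540,110). Continue.

Emit:
arm_command([
  {"hand": 1, "slide": [40, 25, 0], "twist": 0},
  {"hand": 1, "slide": [80, 48, 0], "twist": 0},
  {"hand": 1, "slide": [95, 57, 0], "twist": 0},
  {"hand": 1, "slide": [95, 57, -30], "twist": 0},
  {"hand": 1, "slide": [95, 57, -40], "twist": 0},
])

```text
t: 1.85
ee_pos: [0.6054, -0.258, 0.4213]
eef_rot: [3.14, 0.004, -0.686]
wrist_force: [0.2, 0.7, -1.1]
finger_gap: 0.0855
grasp_force: 0.0
```

Run:
```python
from h import *
S=cam('side')
b=cv2.resize(S['image'][80:160,250:357],(800,598),interpolation=cv2.INTER_CUBIC)
cv2.imwrite('pics/d2.png',b); print(manip.get_state()['ee_pos'])
```

```text
[ 0.60468031 -0.25873466  0.42044632]
```

View pics/d2.png

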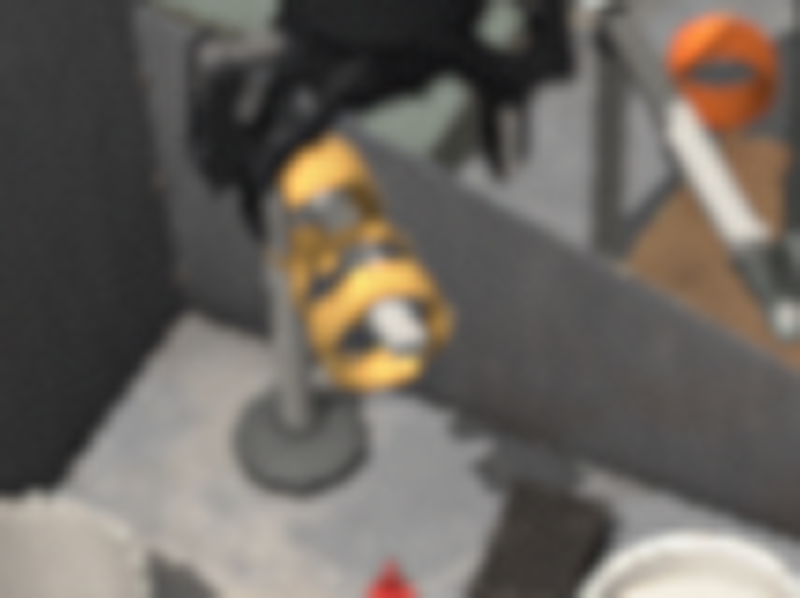

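Side view: fingers (235,190) and (500,150) straddle the ribbed bangle (380,320); descend.

Emit:
arm_command([
  {"hand": 1, "slide": [0, 0, -30], "twist": 0},
  {"hand": 1, "slide": [0, 0, -55], "twist": 0},
  {"hand": 1, "slide": [0, 0, -70], "twist": 0},
  {"hand": 1, "slide": [0, 0, -80], "twist": 0},
  {"hand": 1, "slide": [0, 0, -80], "twist": 0},
])

```text
t: 2.4
ee_pos: [0.6048, -0.2591, 0.3439]
eef_rot: [3.141, 0.002, -0.689]
wrist_force: [0.0, 0.7, 0.1]
finger_gap: 0.0852
grasp_force: 0.0
```

Emit:
arm_command([
  {"hand": 0.5, "slide": [0, 0, 0], "twist": 0},
  {"hand": 0.5, "slide": [0, 0, 0], "twist": 0},
  {"hand": 0.5, "slide": [0, 0, 0], "twist": 0},
  {"hand": 0.5, "slide": [0, 0, 0], "twist": 0},
  {"hand": 0.5, "slide": [0, 0, 0], "twist": 0},
], grip_force=30)

```text
t: 2.9
ee_pos: [0.6055, -0.2587, 0.346]
eef_rot: [-3.141, -0.002, -0.688]
wrist_force: [0.8, 1.1, 5.4]
finger_gap: 0.0519
grasp_force: 31.1
```

Emit:
arm_command([
  {"hand": 0.4, "slide": [0, 0, 6], "twist": 0},
  {"hand": 0.4, "slide": [0, 0, 13], "twist": 0},
  {"hand": 0.4, "slide": [0, 0, 13], "twist": 0},
  {"hand": 0.4, "slide": [-12, 10, 13], "twist": 0},
  {"hand": 0.4, "slide": [-27, 22, 13], "twist": 0},
], grip_force=40)

```text
t: 3.4
ee_pos: [0.5779, -0.237, 0.3571]
eef_rot: [3.141, 0.0, -0.689]
wrist_force: [-0.2, -0.1, -0.6]
finger_gap: 0.0511
grasp_force: 41.7
```

Emit:
arm_command([
  {"hand": 0.4, "slide": [-15, 12, 0], "twist": 0},
  {"hand": 0.4, "slide": [-31, 25, 0], "twist": 0},
  {"hand": 0.4, "slide": [-39, 32, 0], "twist": 0},
  {"hand": 0.4, "slide": [-39, 32, 0], "twist": 0},
  {"hand": 0.4, "slide": [-39, 32, 0], "twist": 0},
])

```text
t: 3.9
ee_pos: [0.5394, -0.2052, 0.3579]
eef_rot: [-3.142, -0.001, -0.688]
wrist_force: [0.3, -1.0, -0.4]
finger_gap: 0.0513
grasp_force: 41.7
```

Run:
```python
from h import *
np.set_printoptions(precision=4,suppress=True)
s=manip.get_state();print(s['ee_pos'],s['wrist_force'],s['finger_gap'])
S=cam('side');T=cam('top')
b=cv2.resize(S['image'][60:180,240:400],(800,600),interpolation=cv2.INTER_CUBIC)
cv2.imwrite('pics/d3.png',b)
```

```text
[ 0.5394 -0.2052  0.3579] [ 0.2851 -0.9778 -0.4128] 0.05125303624946232
```

View pics/d3.png

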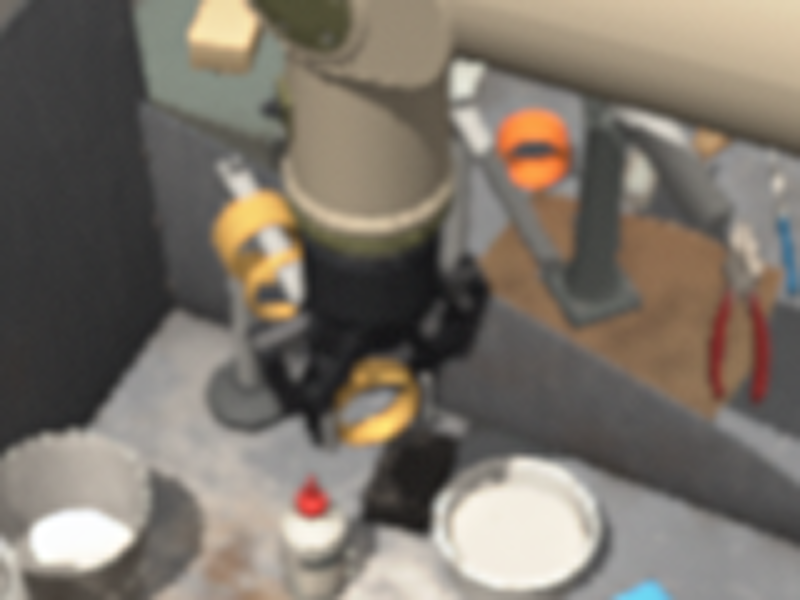

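The side view shows the ribbed bangle held clear (375,400), slim and wide still on the peg. Go to the spare peg's free end.

Emit:
arm_command([
  {"hand": 0.4, "slide": [-20, -30, 0], "twist": 0},
  {"hand": 0.4, "slide": [-45, -70, 0], "twist": 0},
  {"hand": 0.4, "slide": [-68, -106, 0], "twist": 0},
  {"hand": 0.4, "slide": [-75, -117, 0], "twist": 0},
  {"hand": 0.4, "slide": [-75, -117, 0], "twist": 0},
])

```text
t: 4.5
ee_pos: [0.4626, -0.325, 0.3574]
eef_rot: [3.14, -0.0, -0.694]
wrist_force: [-0.1, -0.1, -0.8]
finger_gap: 0.0517
grasp_force: 41.8
```

Run:
```python
from h import *
np.set_printoptions(precision=4,suppress=True)
s=manip.get_state();print(s['ee_pos'],s['wrist_force'],s['finger_gap'])
S=cam('side');T=cam('top')
b=cv2.resize(S['image'][60:180,260:420],(400,300),interpolation=cv2.INTER_CUBIC)
a=cv2.resize(T['image'][120:240,300:460],(400,300),interpolation=cv2.INTER_CUBIC)
cv2.imwrite('pics/d4.png',cv2.resize(np.hstack([a,b]),None,fx=1,fy=1))
```

```text
[ 0.4626 -0.325   0.3574] [-0.1489 -0.1137 -0.8325] 0.051686565641872205
```

View pics/d4.png

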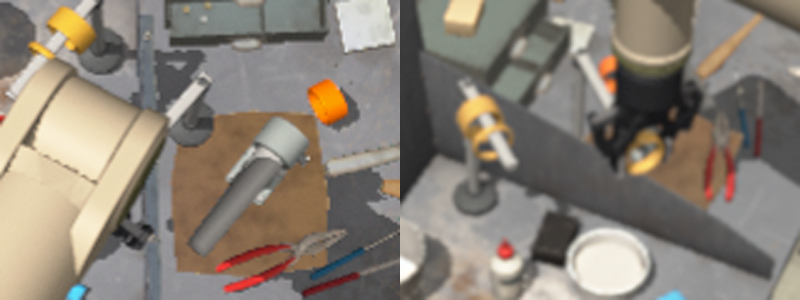

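Ribbed is in front of the spare peg's nib, lined up. Slide on.

Emit:
arm_command([
  {"hand": 0.4, "slide": [10, -9, 0], "twist": -0.01},
  {"hand": 0.4, "slide": [20, -17, 0], "twist": -0.02},
  {"hand": 0.4, "slide": [30, -26, 0], "twist": -0.03},
  {"hand": 0.4, "slide": [42, -36, 0], "twist": -0.03},
  {"hand": 0.4, "slide": [54, -46, 0], "twist": -0.03},
])

```text
t: 5.1
ee_pos: [0.5204, -0.3659, 0.3575]
eef_rot: [-3.14, 0.0, -0.714]
wrist_force: [-0.0, 0.2, -0.7]
finger_gap: 0.0515
grasp_force: 41.8
```

Emit:
arm_command([
  {"hand": 0.4, "slide": [12, -10, 0], "twist": 0},
  {"hand": 0.4, "slide": [26, -22, 0], "twist": 0},
  {"hand": 0.4, "slide": [40, -34, 0], "twist": 0},
  {"hand": 0.4, "slide": [40, -34, 0], "twist": 0},
  {"hand": 0.4, "slide": [40, -34, 0], "twist": 0},
])

```text
t: 5.6
ee_pos: [0.5595, -0.4001, 0.3569]
eef_rot: [-3.141, 0.001, -0.715]
wrist_force: [-0.6, -0.6, -0.9]
finger_gap: 0.0512
grasp_force: 41.8
```

Emit:
arm_command([
  {"hand": 0.4, "slide": [0, 0, -5], "twist": 0},
  {"hand": 0.4, "slide": [0, 0, -10], "twist": 0},
  {"hand": 0.4, "slide": [0, 0, -12], "twist": 0},
  {"hand": 0.4, "slide": [0, 0, -12], "twist": 0},
  {"hand": 0.4, "slide": [0, 0, -12], "twist": 0},
])

```text
t: 6.1
ee_pos: [0.558, -0.4017, 0.3457]
eef_rot: [-3.142, 0.0, -0.718]
wrist_force: [0.0, -0.1, -1.3]
finger_gap: 0.0513
grasp_force: 41.8
```

Emit:
arm_command([
  {"hand": 0.4, "slide": [0, 0, -1], "twist": 0},
  {"hand": 0.4, "slide": [0, 0, -2], "twist": 0},
  {"hand": 0.4, "slide": [0, 0, -2], "twist": 0},
  {"hand": 0.4, "slide": [0, 0, -2], "twist": 0},
], grip_force=20)

```text
t: 6.5
ee_pos: [0.5581, -0.4018, 0.3453]
eef_rot: [-3.141, -0.002, -0.718]
wrist_force: [-3.4, 2.1, 8.2]
finger_gap: 0.0514
grasp_force: 42.5
```

Emit:
arm_command([
  {"hand": 0.7, "slide": [0, 0, 0], "twist": 0},
  {"hand": 1, "slide": [0, 0, 0], "twist": 0},
  {"hand": 1, "slide": [0, 0, 0], "twist": 0},
  {"hand": 1, "slide": [0, 0, 0], "twist": 0},
])

```text
t: 6.9
ee_pos: [0.5582, -0.4018, 0.3433]
eef_rot: [-3.142, 0.0, -0.718]
wrist_force: [-0.1, -0.1, -0.0]
finger_gap: 0.0853
grasp_force: 0.0
```

Emit:
arm_command([
  {"hand": 1, "slide": [0, 0, 15], "twist": 0},
  {"hand": 1, "slide": [0, 0, 40], "twist": 0},
  {"hand": 1, "slide": [0, 0, 70], "twist": 0},
  {"hand": 1, "slide": [0, 0, 80], "twist": 0},
  {"hand": 1, "slide": [0, 20, 85], "twist": 0},
])

```text
t: 7.4
ee_pos: [0.5571, -0.3844, 0.4309]
eef_rot: [3.14, -0.004, -0.722]
wrist_force: [-0.2, -0.3, -0.7]
finger_gap: 0.0854
grasp_force: 0.0
```

Run:
```python
from h import *
np.set_printoptions(precision=4,suppress=True)
s=manip.get_state();print(s['ee_pos'],s['wrist_force'],s['finger_gap'])
S=cam('side');T=cam('top')
b=cv2.resize(S['image'][60:180,260:420],(400,300),interpolation=cv2.INTER_CUBIC)
a=cv2.resize(T['image'][120:240,300:460],(400,300),interpolation=cv2.INTER_CUBIC)
cv2.imwrite('pics/d5.png',np.hstack([a,b]))
```

```text
[ 0.5571 -0.3844  0.4309] [-0.198  -0.2637 -0.7457] 0.08539906805818746
```

View pics/d5.png

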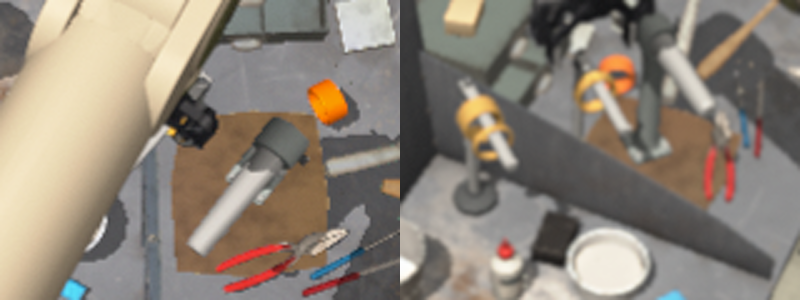

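Ribbed hangs on the spare peg (side crop 592,90). Now the slim one.

Emit:
arm_command([
  {"hand": 1, "slide": [20, 30, 5], "twist": 0.01},
  {"hand": 1, "slide": [45, 65, 5], "twist": 0.02},
  {"hand": 1, "slide": [65, 93, 5], "twist": 0.03},
  {"hand": 1, "slide": [73, 104, 5], "twist": 0.03},
  {"hand": 1, "slide": [73, 104, 0], "twist": 0.03},
])

```text
t: 8.0
ee_pos: [0.6326, -0.2754, 0.4286]
eef_rot: [-3.14, -0.0, -0.684]
wrist_force: [0.3, 0.2, -1.0]
finger_gap: 0.0855
grasp_force: 0.0
```

Run:
```python
from h import *
np.set_printoptions(precision=4,suppress=True)
s=manip.get_state();print(s['ee_pos'],s['eef_rot'])
S=cam('side')
# slim bangle: yellow blobs in side view
h=cv2.cvtColor(S['image'],cv2.COLOR_BGR2HSV); m=cv2.inRange(h,(15,100,90),(32,255,255)); n,l,st,ce=cv2.connectedComponentsWithStats(m)
print([(st[i],ce[i]) for i in range(1,n) if st[i,4]>15])
for q in((.0.__add__(.631),-.278,.194),(.6616,-.3027,.194),(.558,-.402,.194)): print(proj(S,q))
```

```text
[ 0.6326 -0.2754  0.4286] [-3.1403 -0.0001 -0.6836]
[(array([607,   0,  12,   2,  17], dtype=int32), array([612.3529,   0.2941])), (array([309,  30,  28,  30, 316], dtype=int32), array([320.1329,  43.75  ])), (array([380,  76,  15,  15,  77], dtype=int32), array([386.5844,  82.961 ])), (array([330,  88,  17,  18, 144], dtype=int32), array([336.75  ,  95.8681])), (array([283,  99,  21,  25, 227], dtype=int32), array([291.5947, 109.2291])), (array([335, 107,  10,   9,  32], dtype=int32), array([339.6562, 111.125 ])), (array([371, 125,  10,  14,  46], dtype=int32), array([376.0652, 130.6957])), (array([386, 124,   4,  12,  25], dtype=int32), array([387.32, 129.36])), (array([292, 205,   5,   6,  29], dtype=int32), array([294.069 , 207.4138])), (array([191, 264,  11,  13,  33], dtype=int32), array([196.4545, 269.7576])), (array([300, 289,  12,  25, 124], dtype=int32), array([303.8226, 301.7903])), (array([319, 307,  13,   8,  50], dtype=int32), array([326.1 , 310.02]))]
[296.845  115.6152]
[291.6115 106.805 ]
[336.8965  96.5288]
```

Emit:
arm_command([
  {"hand": 1, "slide": [0, 0, -30], "twist": 0},
  {"hand": 1, "slide": [0, 0, -60], "twist": 0},
  {"hand": 1, "slide": [0, 0, -84], "twist": 0},
  {"hand": 1, "slide": [0, 0, -84], "twist": 0},
  {"hand": 1, "slide": [0, 0, -84], "twist": 0},
])

```text
t: 8.55
ee_pos: [0.6302, -0.2799, 0.3449]
eef_rot: [3.14, 0.0, -0.691]
wrist_force: [0.2, 0.6, 1.1]
finger_gap: 0.0854
grasp_force: 0.0
```

Emit:
arm_command([
  {"hand": 0.5, "slide": [0, 0, 0], "twist": 0},
  {"hand": 0.5, "slide": [0, 0, 0], "twist": 0},
  {"hand": 0.5, "slide": [0, 0, 0], "twist": 0},
  {"hand": 0.5, "slide": [0, 0, 0], "twist": 0},
  {"hand": 0.5, "slide": [0, 0, 0], "twist": 0},
], grip_force=30)

```text
t: 9.05
ee_pos: [0.6314, -0.2779, 0.3461]
eef_rot: [-3.141, -0.003, -0.688]
wrist_force: [-0.2, -0.6, 7.3]
finger_gap: 0.0513
grasp_force: 30.9
```

Emit:
arm_command([
  {"hand": 0.4, "slide": [0, 0, 6], "twist": 0},
  {"hand": 0.4, "slide": [0, 0, 13], "twist": 0},
  {"hand": 0.4, "slide": [0, 0, 13], "twist": 0},
  {"hand": 0.4, "slide": [-12, 10, 13], "twist": 0},
  {"hand": 0.4, "slide": [-31, 25, 13], "twist": 0},
], grip_force=40)

```text
t: 9.55
ee_pos: [0.6, -0.2531, 0.3569]
eef_rot: [3.141, 0.0, -0.689]
wrist_force: [0.1, 1.1, 0.1]
finger_gap: 0.0508
grasp_force: 41.6
```

Emit:
arm_command([
  {"hand": 0.4, "slide": [-20, 16, 0], "twist": 0},
  {"hand": 0.4, "slide": [-40, 33, 0], "twist": 0},
  {"hand": 0.4, "slide": [-61, 49, 0], "twist": 0},
  {"hand": 0.4, "slide": [-61, 49, 0], "twist": 0},
  {"hand": 0.4, "slide": [-61, 49, 0], "twist": 0},
])

```text
t: 10.05
ee_pos: [0.5391, -0.2037, 0.3581]
eef_rot: [-3.142, -0.001, -0.688]
wrist_force: [0.6, 0.2, -1.1]
finger_gap: 0.051
grasp_force: 41.6
```

Emit:
arm_command([
  {"hand": 0.4, "slide": [-20, -30, 0], "twist": 0},
  {"hand": 0.4, "slide": [-45, -70, 0], "twist": 0},
  {"hand": 0.4, "slide": [-68, -106, 0], "twist": 0},
  {"hand": 0.4, "slide": [-76, -119, 0], "twist": -0.03},
  {"hand": 0.4, "slide": [-76, -119, 0], "twist": -0.03},
])

```text
t: 10.55
ee_pos: [0.4615, -0.3267, 0.3575]
eef_rot: [3.14, -0.0, -0.726]
wrist_force: [1.0, -0.5, -1.2]
finger_gap: 0.0507
grasp_force: 41.7
```

Emit:
arm_command([
  {"hand": 0.4, "slide": [0, 0, 0], "twist": 0},
  {"hand": 0.4, "slide": [15, -12, 0], "twist": 0},
  {"hand": 0.4, "slide": [35, -28, 0], "twist": 0},
  {"hand": 0.4, "slide": [55, -45, 0], "twist": 0},
  {"hand": 0.4, "slide": [59, -48, 0], "twist": 0},
])

```text
t: 11.05
ee_pos: [0.525, -0.3701, 0.3568]
eef_rot: [-3.141, 0.0, -0.715]
wrist_force: [-0.0, 0.1, -0.8]
finger_gap: 0.0511
grasp_force: 41.7
```

Emit:
arm_command([
  {"hand": 0.4, "slide": [0, 0, 0], "twist": 0},
  {"hand": 0.4, "slide": [0, 0, -7], "twist": 0},
  {"hand": 0.4, "slide": [0, 0, -13], "twist": 0},
  {"hand": 0.4, "slide": [0, 0, -13], "twist": 0},
  {"hand": 0.4, "slide": [0, 0, -13], "twist": 0},
])

```text
t: 11.55
ee_pos: [0.5222, -0.3701, 0.3462]
eef_rot: [-3.141, -0.003, -0.717]
wrist_force: [0.6, 1.9, 6.4]
finger_gap: 0.0507
grasp_force: 42.2
```

Contact with the peg; release.

Emit:
arm_command([
  {"hand": 0.7, "slide": [0, 0, 0], "twist": 0},
  {"hand": 1, "slide": [0, 0, 0], "twist": 0},
  {"hand": 1, "slide": [0, 0, 0], "twist": 0},
  {"hand": 1, "slide": [0, 0, 0], "twist": 0},
])

```text
t: 11.95
ee_pos: [0.522, -0.3707, 0.3443]
eef_rot: [3.142, 0.001, -0.718]
wrist_force: [-0.6, -0.3, 0.7]
finger_gap: 0.0852
grasp_force: 0.0
```

Emit:
arm_command([
  {"hand": 1, "slide": [0, 0, 15], "twist": 0},
  {"hand": 1, "slide": [0, 0, 45], "twist": 0},
  {"hand": 1, "slide": [0, 0, 80], "twist": 0},
  {"hand": 1, "slide": [10, 15, 85], "twist": 0.03},
  {"hand": 1, "slide": [35, 30, 90], "twist": 0.03},
])

```text
t: 12.45
ee_pos: [0.556, -0.3419, 0.4381]
eef_rot: [3.141, -0.004, -0.691]
wrist_force: [-0.7, -1.6, -0.6]
finger_gap: 0.0854
grasp_force: 0.0
```

Run:
```python
from h import *
np.set_printoptions(precision=4,suppress=True)
s=manip.get_state();print(s['ee_pos'],s['eef_rot'])
S=cam('side')
h=cv2.cvtColor(S['image'],cv2.COLOR_BGR2HSV); m=cv2.inRange(h,(15,100,90),(32,255,255)); n,l,st,ce=cv2.connectedComponentsWithStats(m)
print([(st[i],ce[i]) for i in range(1,n) if st[i,4]>15 and 70<ce[i,1]<140])
for q in((.522,-.370,.194),(.6616,-.3027,.194),(.558,-.402,.194)): print(proj(S,q))
```

```text
[ 0.556  -0.3419  0.4381] [ 3.1411 -0.0043 -0.6906]
[(array([379,  69,  23,  22, 111], dtype=int32), array([387.9099,  81.5045])), (array([330,  89,  24,  29, 229], dtype=int32), array([340.2358, 103.1703])), (array([283,  98,  18,  19, 185], dtype=int32), array([290.3784, 106.3243])), (array([369, 117,  14,  22,  69], dtype=int32), array([376.6377, 128.1594])), (array([386, 123,   3,  13,  25], dtype=int32), array([387.16, 128.88]))]
[343.2894 107.2241]
[291.6115 106.805 ]
[336.8965  96.5288]
```

Emit:
arm_command([
  {"hand": 1, "slide": [30, 10, 5], "twist": 0},
  {"hand": 1, "slide": [65, 23, 5], "twist": 0},
  {"hand": 1, "slide": [95, 33, 5], "twist": 0},
  {"hand": 1, "slide": [105, 37, 5], "twist": 0},
  {"hand": 1, "slide": [105, 37, 0], "twist": 0},
])

```text
t: 13.0
ee_pos: [0.6641, -0.3015, 0.4344]
eef_rot: [-3.14, 0.0, -0.684]
wrist_force: [-0.3, -0.1, -1.8]
finger_gap: 0.0854
grasp_force: 0.0
```

Emit:
arm_command([
  {"hand": 1, "slide": [0, 0, -25], "twist": 0},
  {"hand": 1, "slide": [0, 0, -50], "twist": 0},
  {"hand": 1, "slide": [0, 0, -70], "twist": 0},
  {"hand": 1, "slide": [0, 0, -80], "twist": 0},
  {"hand": 1, "slide": [0, 0, -80], "twist": 0},
])

```text
t: 13.5
ee_pos: [0.6612, -0.3042, 0.3532]
eef_rot: [3.14, 0.003, -0.689]
wrist_force: [-0.0, 0.3, -0.9]
finger_gap: 0.0854
grasp_force: 0.0
```

Emit:
arm_command([
  {"hand": 1, "slide": [0, 0, -5], "twist": 0},
  {"hand": 1, "slide": [0, 0, -8], "twist": 0},
  {"hand": 1, "slide": [0, 0, -8], "twist": 0},
])

```text
t: 13.8
ee_pos: [0.6621, -0.3038, 0.3471]
eef_rot: [-3.141, -0.001, -0.688]
wrist_force: [0.3, -0.5, -0.4]
finger_gap: 0.0854
grasp_force: 0.0
```

Emit:
arm_command([
  {"hand": 0.5, "slide": [0, 0, 0], "twist": 0},
  {"hand": 0.5, "slide": [0, 0, 0], "twist": 0},
  {"hand": 0.5, "slide": [0, 0, 0], "twist": 0},
  {"hand": 0.5, "slide": [0, 0, 0], "twist": 0},
  {"hand": 0.5, "slide": [0, 0, 0], "twist": 0},
], grip_force=30)

```text
t: 14.3
ee_pos: [0.6623, -0.3036, 0.3471]
eef_rot: [-3.141, -0.001, -0.688]
wrist_force: [0.2, 0.8, 1.1]
finger_gap: 0.0516
grasp_force: 32.3
```

Emit:
arm_command([
  {"hand": 0.4, "slide": [0, 0, 6], "twist": 0},
  {"hand": 0.4, "slide": [0, 0, 13], "twist": 0},
  {"hand": 0.4, "slide": [0, 0, 13], "twist": 0},
  {"hand": 0.4, "slide": [-8, 7, 13], "twist": 0},
  {"hand": 0.4, "slide": [-23, 19, 13], "twist": 0},
], grip_force=45)

```text
t: 14.8
ee_pos: [0.639, -0.2853, 0.359]
eef_rot: [3.141, 0.0, -0.689]
wrist_force: [-0.9, 1.4, -0.9]
finger_gap: 0.0515
grasp_force: 47.1
```

Emit:
arm_command([
  {"hand": 0.4, "slide": [-18, 15, 0], "twist": 0},
  {"hand": 0.4, "slide": [-38, 31, 0], "twist": 0},
  {"hand": 0.4, "slide": [-60, 49, 0], "twist": 0},
  {"hand": 0.4, "slide": [-79, 65, 0], "twist": 0},
  {"hand": 0.4, "slide": [-85, 70, 0], "twist": 0},
])

```text
t: 15.3
ee_pos: [0.5529, -0.2132, 0.3602]
eef_rot: [-3.141, 0.0, -0.687]
wrist_force: [0.7, -0.4, -1.9]
finger_gap: 0.0511
grasp_force: 47.1
```

Run:
```python
from h import *
np.set_printoptions(precision=4,suppress=True)
s=manip.get_state();print(s['ee_pos'],s['eef_rot'],s['joint_pos'])
a=cv2.imread('pics/top0.png')
# mandrel edges by intensity profile across axis at several stations
T=cam('top'); g=cv2.cvtColor(a,cv2.COLOR_BGR2HSV)
A=np.array([.4179,-.4287,.205]);u=np.array([-.7769,.6297,0]);w=np.array([.6297,.7769,0])
for k in(.01,.03,.05,.07,.09,.105):
    row=[]
    for d in np.arange(-.03,.0301,.002):
        q=proj(T,A-u*k+w*d); row.append(int(cv2.getRectSubPix(g,(1,1),tuple(map(float,q)))[0,0,1]))
    print(k,row)
row=[]
for k in np.arange(-.02,.2,.004):
    q=proj(T,A-u*k); row.append(int(cv2.getRectSubPix(a,(1,1),tuple(map(float,q)))[0,0,1]))
print(row)
```

```text
[ 0.5529 -0.2132  0.3602] [-3.1413  0.0002 -0.6866] [ 0.3819  0.3403 -0.0869  1.5283  0.0299  1.2744 -1.9661]
0.01 [135, 117, 111, 111, 111, 109, 110, 110, 95, 57, 30, 16, 16, 15, 13, 11, 10, 11, 13, 15, 17, 25, 48, 87, 104, 105, 106, 105, 105, 104, 107]
0.03 [110, 110, 110, 110, 110, 109, 111, 109, 77, 33, 15, 16, 17, 16, 14, 12, 10, 10, 13, 15, 16, 16, 38, 81, 106, 110, 109, 108, 106, 104, 103]
0.05 [111, 109, 111, 114, 113, 111, 109, 102, 69, 29, 15, 14, 16, 15, 13, 11, 12, 14, 15, 18, 17, 21, 39, 73, 108, 107, 105, 106, 108, 108, 107]
0.07 [113, 111, 113, 111, 110, 113, 113, 97, 52, 20, 19, 18, 15, 13, 13, 11, 12, 13, 16, 17, 18, 17, 34, 80, 107, 112, 111, 110, 112, 111, 112]
0.09 [114, 114, 105, 46, 13, 12, 11, 11, 14, 16, 18, 18, 17, 15, 14, 14, 14, 14, 15, 15, 17, 18, 14, 11, 9, 9, 15, 66, 105, 113, 114]
0.105 [113, 113, 95, 47, 16, 9, 8, 11, 16, 17, 17, 17, 15, 14, 13, 13, 15, 15, 15, 15, 16, 15, 13, 12, 10, 10, 31, 69, 110, 115, 113]
[109, 107, 108, 108, 121, 205, 218, 218, 218, 219, 220, 221, 220, 220, 220, 221, 221, 220, 220, 220, 220, 219, 219, 219, 219, 218, 218, 218, 218, 219, 219, 218, 217, 217, 217, 217, 215, 166, 186, 201, 200, 201, 200, 198, 198, 194, 151, 109, 106, 106, 139, 144, 142, 142, 140]
```

Emit:
arm_command([
  {"hand": 0.4, "slide": [-20, -15, 25], "twist": 0},
  {"hand": 0.4, "slide": [-50, -50, 40], "twist": 0},
  {"hand": 0.4, "slide": [-78, -87, 40], "twist": 0},
  {"hand": 0.4, "slide": [-106, -125, 40], "twist": 0},
  {"hand": 0.4, "slide": [-134, -162, 40], "twist": 0},
])

```text
t: 15.85
ee_pos: [0.419, -0.3791, 0.4001]
eef_rot: [3.141, -0.001, -0.688]
wrist_force: [-0.0, -0.8, -1.9]
finger_gap: 0.0512
grasp_force: 47.6
```

Emit:
arm_command([
  {"hand": 0.4, "slide": [-20, -28, 0], "twist": 0},
  {"hand": 0.4, "slide": [-26, -35, 0], "twist": 0},
  {"hand": 0.4, "slide": [-26, -35, -20], "twist": 0},
  {"hand": 0.4, "slide": [-26, -35, -42], "twist": 0},
  {"hand": 0.4, "slide": [-26, -35, -42], "twist": 0},
])

```text
t: 16.35
ee_pos: [0.3941, -0.4114, 0.3546]
eef_rot: [-3.141, 0.005, -0.688]
wrist_force: [-0.2, 0.3, -1.2]
finger_gap: 0.0515
grasp_force: 47.5
```

Run:
```python
from h import *
np.set_printoptions(precision=4,suppress=True)
s=manip.get_state();print(s['ee_pos'],s['eef_rot'],s['wrist_force'])
S=cam('side');T=cam('top')
b=cv2.resize(S['image'][60:150,310:430],(400,300),interpolation=cv2.INTER_CUBIC)
a=cv2.resize(T['image'][120:240,300:460],(400,300),interpolation=cv2.INTER_CUBIC)
cv2.imwrite('pics/d6.png',np.hstack([a,b]))
```

```text
[ 0.3941 -0.4114  0.3546] [-3.1411  0.0053 -0.6877] [-0.1995  0.3258 -1.2372]
```

View pics/d6.png

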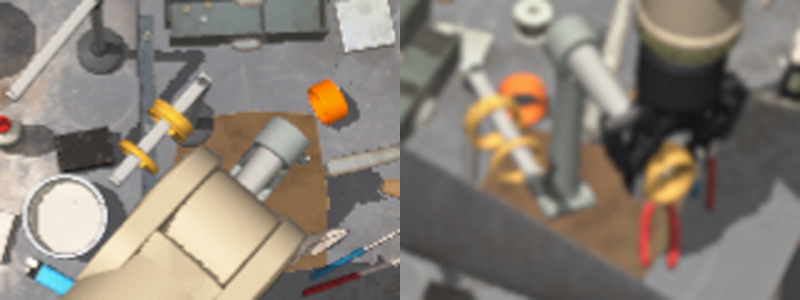

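Spare peg holds both; the wide one is in the grip in front of the mandrel nose. Settle, then slide in slowly.

Emit:
arm_command([
  {"hand": 0.4, "slide": [0, 0, 0], "twist": 0},
  {"hand": 0.4, "slide": [0, 0, 0], "twist": 0},
  {"hand": 0.4, "slide": [0, 0, 0], "twist": 0},
])

```text
t: 16.75
ee_pos: [0.3944, -0.4119, 0.3586]
eef_rot: [3.142, -0.002, -0.688]
wrist_force: [-0.4, 0.9, -1.2]
finger_gap: 0.0511
grasp_force: 47.5
```

Emit:
arm_command([
  {"hand": 0.4, "slide": [2, 2, 0], "twist": 0},
  {"hand": 0.4, "slide": [10, -4, 0], "twist": 0},
  {"hand": 0.4, "slide": [20, -13, 0], "twist": 0},
  {"hand": 0.4, "slide": [30, -21, 0], "twist": 0},
  {"hand": 0.4, "slide": [40, -29, 0], "twist": 0},
])

```text
t: 17.25
ee_pos: [0.4352, -0.4413, 0.3577]
eef_rot: [-3.141, -0.0, -0.688]
wrist_force: [-0.2, 0.5, -1.7]
finger_gap: 0.0512
grasp_force: 47.5
```

Emit:
arm_command([
  {"hand": 0.4, "slide": [10, -8, 0], "twist": 0},
  {"hand": 0.4, "slide": [20, -16, 0], "twist": 0},
  {"hand": 0.4, "slide": [30, -24, 0], "twist": 0},
  {"hand": 0.4, "slide": [36, -29, 0], "twist": 0},
  {"hand": 0.4, "slide": [36, -29, 0], "twist": 0},
])

```text
t: 17.75
ee_pos: [0.471, -0.4701, 0.3571]
eef_rot: [-3.141, 0.0, -0.688]
wrist_force: [0.4, -0.2, -1.3]
finger_gap: 0.051
grasp_force: 47.6
```

Emit:
arm_command([
  {"hand": 0.4, "slide": [0, 0, -2], "twist": 0},
  {"hand": 0.4, "slide": [0, 0, -4], "twist": 0},
  {"hand": 0.4, "slide": [0, 0, -6], "twist": 0},
  {"hand": 0.4, "slide": [0, 0, -6], "twist": 0},
  {"hand": 0.4, "slide": [0, 0, -6], "twist": 0},
])

```text
t: 18.25
ee_pos: [0.47, -0.4697, 0.3518]
eef_rot: [-3.142, -0.0, -0.688]
wrist_force: [0.4, -0.2, -1.5]
finger_gap: 0.0511
grasp_force: 47.6
```

Emit:
arm_command([
  {"hand": 0.4, "slide": [0, 0, -1], "twist": 0},
  {"hand": 0.4, "slide": [0, 0, -2], "twist": 0},
  {"hand": 0.4, "slide": [0, 0, -2], "twist": 0},
], grip_force=20)

```text
t: 18.55
ee_pos: [0.4702, -0.4698, 0.3506]
eef_rot: [-3.142, -0.001, -0.688]
wrist_force: [-1.3, 1.8, 4.2]
finger_gap: 0.0511
grasp_force: 48.1
```

Emit:
arm_command([
  {"hand": 0.65, "slide": [0, 0, 0], "twist": 0},
  {"hand": 0.8, "slide": [0, 0, 0], "twist": 0},
  {"hand": 1, "slide": [0, 0, 0], "twist": 0},
  {"hand": 1, "slide": [0, 0, 0], "twist": 0},
  {"hand": 1, "slide": [0, 0, 0], "twist": 0},
])

```text
t: 19.05
ee_pos: [0.4702, -0.4698, 0.3495]
eef_rot: [-3.142, 0.0, -0.688]
wrist_force: [0.2, -0.3, -0.4]
finger_gap: 0.086
grasp_force: 0.0
```

Emit:
arm_command([
  {"hand": 1, "slide": [0, 0, 15], "twist": 0},
  {"hand": 1, "slide": [0, 0, 40], "twist": 0},
  {"hand": 1, "slide": [0, 0, 70], "twist": 0},
  {"hand": 1, "slide": [0, 20, 85], "twist": 0},
  {"hand": 1, "slide": [10, 50, 85], "twist": -0.03},
])

```text
t: 19.55
ee_pos: [0.4785, -0.4219, 0.4393]
eef_rot: [3.14, -0.007, -0.723]
wrist_force: [1.0, -0.0, 0.3]
finger_gap: 0.0852
grasp_force: 0.0
```

Run:
```python
from h import *
np.set_printoptions(precision=4,suppress=True)
s=manip.get_state();print(s['ee_pos'],s['eef_rot'],s['wrist_force'])
S=cam('side');T=cam('top')
b=cv2.resize(S['image'][60:150,310:430],(400,300),interpolation=cv2.INTER_CUBIC)
a=cv2.resize(T['image'][120:240,300:460],(400,300),interpolation=cv2.INTER_CUBIC)
cv2.imwrite('pics/d7.png',np.hstack([a,b]))
```

```text
[ 0.4785 -0.4219  0.4393] [ 3.1402 -0.0066 -0.7232] [ 1.0446 -0.0452  0.3   ]
```

View pics/d7.png

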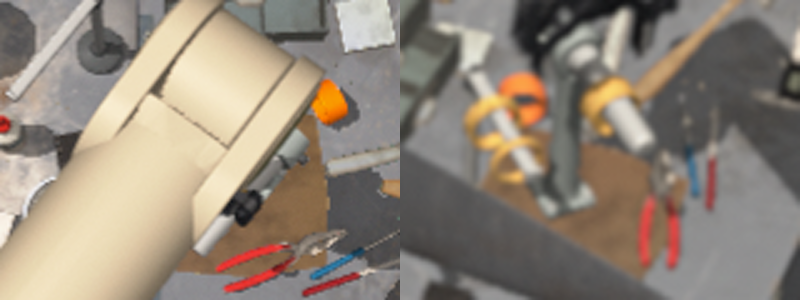

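Wide hangs on the mandrel (side crop 612,105), about half-way. Next the slim one from the spare peg.

Emit:
arm_command([
  {"hand": 1, "slide": [25, 30, 0], "twist": 0},
  {"hand": 1, "slide": [42, 49, 0], "twist": 0},
  {"hand": 1, "slide": [42, 49, 0], "twist": 0},
  {"hand": 1, "slide": [42, 49, -30], "twist": 0},
  {"hand": 1, "slide": [42, 49, -40], "twist": 0},
])

```text
t: 20.15
ee_pos: [0.5215, -0.3711, 0.3928]
eef_rot: [3.141, 0.003, -0.718]
wrist_force: [0.8, 0.1, -1.2]
finger_gap: 0.0856
grasp_force: 0.0
```

Emit:
arm_command([
  {"hand": 1, "slide": [0, 0, -25], "twist": 0},
  {"hand": 1, "slide": [0, 0, -45], "twist": 0},
  {"hand": 1, "slide": [0, 0, -49], "twist": 0},
  {"hand": 1, "slide": [0, 0, -49], "twist": 0},
  {"hand": 1, "slide": [0, 0, -49], "twist": 0},
])

```text
t: 20.65
ee_pos: [0.5223, -0.3713, 0.3472]
eef_rot: [-3.141, -0.002, -0.718]
wrist_force: [0.1, -0.5, 0.5]
finger_gap: 0.0852
grasp_force: 0.0
```

Emit:
arm_command([
  {"hand": 0.5, "slide": [0, 0, -2], "twist": 0},
  {"hand": 0.5, "slide": [0, 0, -2], "twist": 0},
  {"hand": 0.5, "slide": [0, 0, -2], "twist": 0},
  {"hand": 0.5, "slide": [0, 0, -2], "twist": 0},
  {"hand": 0.5, "slide": [0, 0, -2], "twist": 0},
], grip_force=30)

```text
t: 21.15
ee_pos: [0.5223, -0.3709, 0.3444]
eef_rot: [-3.141, -0.001, -0.718]
wrist_force: [0.1, 0.1, 3.8]
finger_gap: 0.051
grasp_force: 30.9
```

Emit:
arm_command([
  {"hand": 0.4, "slide": [0, 0, 6], "twist": 0},
  {"hand": 0.4, "slide": [0, 0, 13], "twist": 0},
  {"hand": 0.4, "slide": [0, 0, 13], "twist": 0},
  {"hand": 0.4, "slide": [-10, 9, 13], "twist": 0},
  {"hand": 0.4, "slide": [-25, 22, 13], "twist": 0},
], grip_force=40)

```text
t: 21.65
ee_pos: [0.4971, -0.3488, 0.3562]
eef_rot: [3.142, 0.0, -0.718]
wrist_force: [-0.1, 0.6, -0.8]
finger_gap: 0.0506
grasp_force: 41.6
```

Emit:
arm_command([
  {"hand": 0.4, "slide": [-18, 14, 0], "twist": 0},
  {"hand": 0.4, "slide": [-34, 26, 0], "twist": 0},
  {"hand": 0.4, "slide": [-34, 26, 0], "twist": 0},
  {"hand": 0.4, "slide": [-20, 50, 0], "twist": 0.02},
  {"hand": 0.4, "slide": [5, 90, 0], "twist": 0.03},
])

```text
t: 22.15
ee_pos: [0.5009, -0.2619, 0.357]
eef_rot: [3.14, -0.001, -0.695]
wrist_force: [2.2, 0.1, -0.9]
finger_gap: 0.0506
grasp_force: 41.6
```

Emit:
arm_command([
  {"hand": 0.4, "slide": [20, 30, 1], "twist": 0},
  {"hand": 0.4, "slide": [37, 55, 1], "twist": 0},
  {"hand": 0.4, "slide": [37, 55, 1], "twist": 0},
  {"hand": 0.4, "slide": [37, 55, 1], "twist": 0},
  {"hand": 0.4, "slide": [45, 49, 1], "twist": 0},
])

```text
t: 22.65
ee_pos: [0.5468, -0.2107, 0.3578]
eef_rot: [3.141, 0.0, -0.689]
wrist_force: [-0.1, 0.3, -0.3]
finger_gap: 0.0508
grasp_force: 41.7
```

Emit:
arm_command([
  {"hand": 0.4, "slide": [15, -12, 0], "twist": 0},
  {"hand": 0.4, "slide": [35, -28, 0], "twist": 0},
  {"hand": 0.4, "slide": [55, -45, 0], "twist": 0},
  {"hand": 0.4, "slide": [75, -61, 0], "twist": 0},
  {"hand": 0.4, "slide": [84, -68, 0], "twist": 0},
])

```text
t: 23.15
ee_pos: [0.6316, -0.2817, 0.3569]
eef_rot: [3.14, -0.001, -0.692]
wrist_force: [-0.3, 0.5, -0.4]
finger_gap: 0.0508
grasp_force: 41.7
```

Emit:
arm_command([
  {"hand": 0.4, "slide": [0, 0, 0], "twist": 0},
  {"hand": 0.4, "slide": [0, 0, 0], "twist": 0},
])

```text
t: 23.35
ee_pos: [0.6307, -0.2792, 0.3571]
eef_rot: [3.141, 0.0, -0.69]
wrist_force: [0.2, -0.2, -0.6]
finger_gap: 0.0505
grasp_force: 41.7
```

Emit:
arm_command([
  {"hand": 0.4, "slide": [0, 1, -6], "twist": 0},
  {"hand": 0.4, "slide": [0, 1, -12], "twist": 0},
  {"hand": 0.4, "slide": [0, 1, -13], "twist": 0},
  {"hand": 0.4, "slide": [0, 1, -13], "twist": 0},
  {"hand": 0.4, "slide": [0, 1, -13], "twist": 0},
])

```text
t: 23.85
ee_pos: [0.631, -0.2766, 0.3447]
eef_rot: [-3.142, 0.0, -0.688]
wrist_force: [-0.1, 0.2, -0.2]
finger_gap: 0.0508
grasp_force: 41.7
```

Emit:
arm_command([
  {"hand": 0.4, "slide": [0, -1, -1], "twist": 0},
  {"hand": 0.4, "slide": [0, -1, -1], "twist": 0},
  {"hand": 0.4, "slide": [0, -1, -1], "twist": 0},
], grip_force=20)

```text
t: 24.15
ee_pos: [0.6314, -0.2773, 0.3442]
eef_rot: [-3.141, -0.001, -0.687]
wrist_force: [-0.4, 2.7, 3.0]
finger_gap: 0.0508
grasp_force: 41.9
```

Emit:
arm_command([
  {"hand": 0.65, "slide": [0, 0, 0], "twist": 0},
  {"hand": 0.8, "slide": [0, 0, 0], "twist": 0},
  {"hand": 1, "slide": [0, 0, 0], "twist": 0},
  {"hand": 1, "slide": [0, 0, 0], "twist": 0},
  {"hand": 1, "slide": [0, 0, 0], "twist": 0},
])

```text
t: 24.65
ee_pos: [0.6311, -0.2779, 0.3435]
eef_rot: [3.141, 0.0, -0.688]
wrist_force: [0.1, 0.2, -0.1]
finger_gap: 0.0858
grasp_force: 0.0
```

Emit:
arm_command([
  {"hand": 1, "slide": [0, 0, 15], "twist": 0},
  {"hand": 1, "slide": [0, 0, 45], "twist": 0},
  {"hand": 1, "slide": [0, 0, 80], "twist": 0},
  {"hand": 1, "slide": [-15, -20, 90], "twist": 0},
  {"hand": 1, "slide": [-40, -55, 90], "twist": -0.03},
])

```text
t: 25.15
ee_pos: [0.5931, -0.3297, 0.4381]
eef_rot: [-3.137, -0.005, -0.711]
wrist_force: [-0.0, -0.8, -1.0]
finger_gap: 0.0858
grasp_force: 0.0
```

Emit:
arm_command([
  {"hand": 1, "slide": [-20, -40, 0], "twist": 0},
  {"hand": 1, "slide": [-33, -69, 0], "twist": 0},
  {"hand": 1, "slide": [-33, -69, 0], "twist": 0},
  {"hand": 1, "slide": [-33, -69, 0], "twist": 0},
])

```text
t: 25.55
ee_pos: [0.5576, -0.4026, 0.4347]
eef_rot: [-3.141, -0.001, -0.72]
wrist_force: [0.4, 1.3, -0.6]
finger_gap: 0.0854
grasp_force: 0.0
```

Run:
```python
from h import *
np.set_printoptions(precision=4,suppress=True)
s=manip.get_state();print(s['ee_pos'],s['eef_rot'])
S=cam('side')
h=cv2.cvtColor(S['image'],cv2.COLOR_BGR2HSV); m=cv2.inRange(h,(15,100,90),(32,255,255)); n,l,st,ce=cv2.connectedComponentsWithStats(m)
print([(st[i],ce[i]) for i in range(1,n) if st[i,4]>15 and 70<ce[i,1]<140])
for q in((.631,-.278,.194),(.558,-.402,.194)): print(proj(S,q))
```

```text
[ 0.5576 -0.4026  0.4347] [-3.1413 -0.001  -0.72  ]
[(array([364,  68,  39,  33, 272], dtype=int32), array([378.7316,  85.6912])), (array([330,  88,  17,  17, 121], dtype=int32), array([336.4132,  95.6694])), (array([336, 108,  11,  11,  45], dtype=int32), array([340.8   , 112.5333])), (array([289, 110,  16,  14,  82], dtype=int32), array([295.4024, 116.2317])), (array([365, 117,  18,  20,  63], dtype=int32), array([375.7937, 127.7778])), (array([386, 122,   3,  14,  25], dtype=int32), array([387.28, 128.56]))]
[296.845  115.6152]
[336.8965  96.5288]
```

Slim is back on its place; ribbed unmoved. Descend on the ribbed one.

Emit:
arm_command([
  {"hand": 1, "slide": [0, 0, -30], "twist": 0},
  {"hand": 1, "slide": [0, 0, -60], "twist": 0},
  {"hand": 1, "slide": [0, 0, -80], "twist": 0},
  {"hand": 1, "slide": [0, 0, -90], "twist": 0},
  {"hand": 1, "slide": [0, 0, -90], "twist": 0},
])

```text
t: 26.1
ee_pos: [0.5589, -0.4003, 0.3425]
eef_rot: [-3.141, 0.002, -0.716]
wrist_force: [-0.0, 0.8, 0.9]
finger_gap: 0.0854
grasp_force: 0.0
```

Emit:
arm_command([
  {"hand": 0.5, "slide": [0, 0, 0], "twist": 0},
  {"hand": 0.5, "slide": [0, 0, 0], "twist": 0},
  {"hand": 0.5, "slide": [0, 0, 0], "twist": 0},
  {"hand": 0.5, "slide": [0, 0, 0], "twist": 0},
  {"hand": 0.5, "slide": [0, 0, 0], "twist": 0},
], grip_force=30)

```text
t: 26.6
ee_pos: [0.5584, -0.402, 0.3454]
eef_rot: [-3.141, -0.003, -0.718]
wrist_force: [1.0, 0.3, 5.7]
finger_gap: 0.0519
grasp_force: 30.9
```

Emit:
arm_command([
  {"hand": 0.4, "slide": [0, 0, 6], "twist": 0},
  {"hand": 0.4, "slide": [0, 0, 13], "twist": 0},
  {"hand": 0.4, "slide": [0, 0, 13], "twist": 0},
  {"hand": 0.4, "slide": [-10, 9, 13], "twist": 0},
  {"hand": 0.4, "slide": [-25, 22, 13], "twist": 0},
], grip_force=40)

```text
t: 27.1
ee_pos: [0.5331, -0.3798, 0.356]
eef_rot: [3.142, 0.0, -0.718]
wrist_force: [-0.2, -0.8, -0.4]
finger_gap: 0.0511
grasp_force: 41.7
```

Emit:
arm_command([
  {"hand": 0.4, "slide": [-18, 14, 0], "twist": 0},
  {"hand": 0.4, "slide": [-36, 29, 0], "twist": 0},
  {"hand": 0.4, "slide": [-54, 43, 0], "twist": 0},
  {"hand": 0.4, "slide": [-71, 57, 0], "twist": 0},
  {"hand": 0.4, "slide": [-71, 57, 0], "twist": 0},
])

```text
t: 27.6
ee_pos: [0.4607, -0.3215, 0.3569]
eef_rot: [-3.142, 0.001, -0.718]
wrist_force: [0.2, 0.2, -0.1]
finger_gap: 0.0509
grasp_force: 41.7
```

Emit:
arm_command([
  {"hand": 0.4, "slide": [15, 30, 1], "twist": 0.03},
  {"hand": 0.4, "slide": [40, 68, 1], "twist": 0.03},
  {"hand": 0.4, "slide": [65, 105, 1], "twist": 0.03},
  {"hand": 0.4, "slide": [77, 118, 1], "twist": 0.03},
  {"hand": 0.4, "slide": [77, 118, 1], "twist": 0.03},
])

```text
t: 28.1
ee_pos: [0.5415, -0.2011, 0.3575]
eef_rot: [-3.14, 0.0, -0.682]
wrist_force: [-0.5, -0.2, -0.4]
finger_gap: 0.0515
grasp_force: 41.8
```

Emit:
arm_command([
  {"hand": 0.4, "slide": [0, 0, 0], "twist": 0},
  {"hand": 0.4, "slide": [0, 0, 0], "twist": 0},
  {"hand": 0.4, "slide": [12, -10, 0], "twist": 0},
  {"hand": 0.4, "slide": [30, -24, 0], "twist": 0},
  {"hand": 0.4, "slide": [48, -39, 0], "twist": 0},
])

```text
t: 28.6
ee_pos: [0.5868, -0.2459, 0.358]
eef_rot: [3.141, -0.001, -0.69]
wrist_force: [0.8, -1.3, -1.0]
finger_gap: 0.0514
grasp_force: 41.8
```

Emit:
arm_command([
  {"hand": 0.4, "slide": [18, -15, 0], "twist": 0},
  {"hand": 0.4, "slide": [18, -15, 0], "twist": 0},
  {"hand": 0.4, "slide": [18, -15, 0], "twist": 0},
  {"hand": 0.4, "slide": [18, -15, 0], "twist": 0},
])

```text
t: 29.0
ee_pos: [0.6045, -0.2591, 0.3577]
eef_rot: [3.142, 0.0, -0.689]
wrist_force: [0.1, -0.2, -0.8]
finger_gap: 0.0516
grasp_force: 41.8
```

Emit:
arm_command([
  {"hand": 0.4, "slide": [1, 0, -6], "twist": 0},
  {"hand": 0.4, "slide": [1, 0, -12], "twist": 0},
  {"hand": 0.4, "slide": [1, 0, -14], "twist": 0},
  {"hand": 0.4, "slide": [1, 0, -14], "twist": 0},
  {"hand": 0.4, "slide": [1, 0, -14], "twist": 0},
], grip_force=30)

```text
t: 29.5
ee_pos: [0.6065, -0.258, 0.3453]
eef_rot: [-3.14, -0.003, -0.687]
wrist_force: [0.1, 0.9, 7.8]
finger_gap: 0.0513
grasp_force: 42.4
```

Contact; release and withdraw.

Emit:
arm_command([
  {"hand": 0.65, "slide": [0, 0, 0], "twist": 0},
  {"hand": 0.8, "slide": [0, 0, 0], "twist": 0},
  {"hand": 1, "slide": [0, 0, 0], "twist": 0},
  {"hand": 1, "slide": [0, 0, 0], "twist": 0},
  {"hand": 1, "slide": [0, 0, 0], "twist": 0},
])

```text
t: 30.0
ee_pos: [0.6061, -0.2588, 0.3434]
eef_rot: [3.141, 0.0, -0.688]
wrist_force: [0.1, 0.1, -0.7]
finger_gap: 0.0854
grasp_force: 0.0
```

Emit:
arm_command([
  {"hand": 1, "slide": [0, 0, 15], "twist": 0},
  {"hand": 1, "slide": [0, 0, 45], "twist": 0},
  {"hand": 1, "slide": [0, 0, 80], "twist": 0},
  {"hand": 1, "slide": [-15, -10, 100], "twist": 0},
  {"hand": 1, "slide": [-45, -25, 110], "twist": 0},
])

```text
t: 30.5
ee_pos: [0.5624, -0.2821, 0.4572]
eef_rot: [-3.139, -0.004, -0.684]
wrist_force: [-0.6, -0.3, -0.6]
finger_gap: 0.0855
grasp_force: 0.0
```

Emit:
arm_command([
  {"hand": 1, "slide": [-40, -25, 0], "twist": 0},
  {"hand": 1, "slide": [-80, -50, 0], "twist": 0},
  {"hand": 1, "slide": [-105, -85, 0], "twist": 0},
  {"hand": 1, "slide": [-125, -125, 0], "twist": 0},
  {"hand": 1, "slide": [-145, -165, 0], "twist": 0},
])

```text
t: 31.0
ee_pos: [0.4148, -0.4498, 0.4557]
eef_rot: [3.142, -0.002, -0.688]
wrist_force: [0.3, -0.3, 0.1]
finger_gap: 0.0855
grasp_force: 0.0
```

Emit:
arm_command([
  {"hand": 1, "slide": [-25, -40, 0], "twist": 0},
  {"hand": 1, "slide": [-50, -80, 0], "twist": 0},
  {"hand": 1, "slide": [-75, -115, 0], "twist": 0},
  {"hand": 1, "slide": [-90, -140, 0], "twist": 0},
  {"hand": 1, "slide": [-90, -140, 0], "twist": 0},
])

```text
t: 31.5
ee_pos: [0.3214, -0.5925, 0.4541]
eef_rot: [3.138, 0.001, -0.696]
wrist_force: [-0.7, -0.1, 0.1]
finger_gap: 0.0852
grasp_force: 0.0
```

Run:
```python
from h import *
np.set_printoptions(precision=4,suppress=True)
s=manip.get_state();print(s['ee_pos'],s['eef_rot'],s['t'])
S=cam('side');T=cam('top')
b=cv2.resize(S['image'][60:180,260:420],(400,300),interpolation=cv2.INTER_CUBIC)
a=cv2.resize(T['image'][100:220,290:450],(400,300),interpolation=cv2.INTER_CUBIC)
cv2.imwrite('pics/d8.png',np.hstack([a,b]))
h=cv2.cvtColor(T['image'],cv2.COLOR_BGR2HSV); m=cv2.inRange(h,(18,120,120),(32,255,255)); n,l,st,ce=cv2.connectedComponentsWithStats(m)
print([(st[i],ce[i]) for i in range(1,n) if st[i,4]>15])
```

```text
[ 0.3214 -0.5925  0.4541] [ 3.1385  0.0007 -0.6958] 31.5
[(array([311, 137,  15,  12,  64], dtype=int32), array([318.6562, 142.7656])), (array([304, 143,  17,  16, 123], dtype=int32), array([312.0894, 150.4634])), (array([425, 156,  12,   9,  65], dtype=int32), array([430.5385, 160.0308])), (array([384, 191,  20,  19, 194], dtype=int32), array([394.0412, 199.1649])), (array([152, 243,  10,   6,  25], dtype=int32), array([156.48, 245.28])), (array([131, 268,   7,   8,  26], dtype=int32), array([134.1923, 271.8846]))]
```

View pics/d8.png

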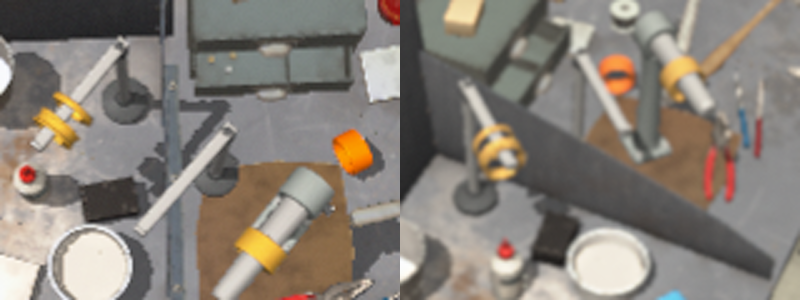

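The picture shows slim and ribbed back at their old places (centroids within 0.3 px of the start), the spare peg empty, and the wide one mid-mandrel at (394,199).

Emit:
arm_command([
  {"hand": 1, "slide": [0, 0, 0], "twist": 0},
  {"hand": 1, "slide": [0, 0, 0], "twist": 0},
  {"hand": 1, "slide": [0, 0, 0], "twist": 0},
])

```text
t: 31.9
ee_pos: [0.3272, -0.5879, 0.4542]
eef_rot: [-3.141, -0.001, -0.686]
wrist_force: [-0.8, -0.6, 0.0]
finger_gap: 0.0853
grasp_force: 0.0
```

```bash
python3 -c "
from bench import manip
print(manip.sign_off())"
```

```text
the job is handed in; nothing more can be done
None
```

The job is done and handed in at 31.9 s: the wide bangle hangs about half-way along the mandrel, the slim and ribbed bangles are back at their old places, the spare peg is empty, nothing fell, and I did not touch the flux bottle, charcoal block or bench block.

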